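Fetch the round flask from behind the stain bottles

TASK

Take the three amber stain bottles (green, red and blue caps) out of the white caddy and stand them all in the steel side tray, then lift the little round-bottomed flask out from behind them and set it gently and upright in the dished cork ring, and finally stand each bottle back in the caddy on the very place it came from. Do not drop or tip over anything, treat the flask as fragile glass, and leave the tube rack, the slide box and the stapler alone.

Things in the scene. Friction and masses are not known exactly. Their poses are not given: they have to be found in the camera images.
- green_bottle: Amber stain bottle, green screw cap and label stripe, 0.2-0.4 kg. Body 56 mm wide up to 78 mm, shoulder to a 26 mm neck at 98 mm, cap 35 mm wide from 108 to 132 mm (top); grip it there. Origin: centre of underside, z up. Starts on one of the 3 black discs on the caddy floor (which one varies, read it first): the place it must come back to.
- red_bottle: The same bottle with a red cap and stripe: same sizes, origin and rule; it comes back to its own starting position in the caddy.
- blue_bottle: The same bottle with a blue cap and stripe: same sizes, origin and rule; it comes back to its own starting position in the caddy.
- flask: Fragile amber round-bottomed glass flask, 50 g: bulb a 44 mm ball, neck 16 mm wide from 42 mm, yellow stopper 20 mm wide from 62 to 78 mm (top); grip the stopper from above once the bottles are gone. Origin: lowest point of the bulb, z up through the stopper. Starts upright in a dished rubber seat between and behind the bottles, origin 8 mm above the bench.
- caddy: Fixed open white bin, grey floor; 136 (its x) by 208 mm (its y), walls 65 mm high, 4 mm thick, inner floor 6 mm above the bench. Origin: centre of underside; +x is its rear, away from the robot. Bottle places (black discs) near (26,60), (26,-60), (-25,0) mm; flask seat (50 mm wide, top 20 mm above the bench) at (30,0) mm, its axis 34 mm from the rear wall.
- side_tray: Fixed shallow stainless tray, 260 (its x) by 150 mm (its y), rim 16 mm high and 3 mm thick, flat inner floor 3 mm above the bench. Origin: centre of underside. It is left or right of the caddy. The three cleared bottles fit in a row along its x, 80 mm apart.
- cork_ring: Fixed cork flask ring, 80 mm wide, 30 mm high, with a 45 degree round dish in its top, 42 mm wide at the mouth, that centres the bulb. Origin: centre of underside. A seated flask has its origin on the ring's axis, 18 mm above the bench. More than 40 N of contact force between flask and ring counts as broken. It is on the other side of the caddy from the side tray.
- tube_rack: Bystander: white tube rack with violet-capped tubes, 75 mm (x) by 200 mm (y), 90 mm high over the caps, loose, beyond the caddy. Origin at the centre of its underside. Leave it alone.
- slide_box: Bystander: blue and white box of microscope slides, 55 mm (x) by 82 mm (y) by 26 mm high, loose, between the robot and the caddy. Origin at the centre of its underside. Leave it alone.
- stapler: Bystander: red and grey stapler, 34 mm (x) by 125 mm (y) by 50 mm high, loose, beyond the caddy. Origin at the centre of its underside. Leave it alone.

How it is judged:
By the outcome, as a careful person would: the job done as asked, in the order asked, and still so for the second after the job is handed in, with the robot touching nothing.
It also fails if it takes over 141 s, if anything falls off the work surface, if the arm or the gripper's body presses on something with over 40 N, if the wrist force passes 120 N, or if a joint passes its speed limit or range.

ROBOT

A 7-joint arm with a two-finger parallel gripper is mounted at the origin on the work surface. World frame = base frame: x ahead of the robot, y to its left, z up, the work surface at z = 0. Lengths are in m, angles in rad, forces in N, time in s.
With the tool pointing down it reaches from about 0.35 to 0.9 m from the base axis. Payload 19.9 kg.
Tool frame: the origin (TCP) lies midway between the tips of the shut fingers; the grasp point (between the pads) lies 19 mm behind it; z points along the fingers, y is the line along which they close (so a half turn about z gives the same grasp; the last joint's range is limited). The gripper opens to 85 mm and grips with 20 to 120 N. Pads are 22 mm wide; open, the fingers measure 114 mm over their backs; the gripper's body (76 mm by 85 mm) begins 54 mm behind the grasp point. The pads swing forward as they close: fully open they stand 13 mm farther back than shut.
Start: joints at [-1.278, 0.417, -0.01, 1.614, 0.005, 1.111, -0.053], TCP at [0.205, 0.59, 0.231] pointing down, gripper open.
Joint ranges: [-2.81, 2.81], [-0.39, 2.02], [-1.27, 1.25], [0.06, 2.57], [-1.19, 4.33], [0.19, 2], [-2.82, 2.82]. Speed limits (rad/s): [1.89, 1.89, 2.39, 2.39, 3.01, 3.01, 3.01].

INTERFACE

Orientations are given as [roll, pitch, yaw] about the fixed x, y, z axes, in that order (R = Rz(yaw) Ry(pitch) Rx(roll)).
In Python, from plant import robot gives the robot as it stands. The module is installed in compiled form; this text tells all that it offers.
- The arm moves only by the tool play_rows, never from a script. Its argument "moves" is a list of rows, each a list of 3 entries, a list of its own where there are three numbers: the shift along the tool's x, y, z normalised to -1 to 1, where 1 is 0.02 m, then the turn, a rotation vector about the tool's x, y, z normalised to -1 to 1, where 1 is 0.1 rad, then the finger opening in mm, from 0 to 85.4. A call has 1 to 20 rows; each row shifts and turns the commanded pose from where the row before left it, along the tool's axes as they then stand; what a row does not reach is not made up. A row lasts 1/12 s, in which the tool goes at most 41.7 mm and 7.16 degrees, less where a joint would pass 70% of its speed; a pose out of reach is approached as far as the arm can. A call with a number of a shift or a turn outside -1 to 1 is refused whole. A call with a gripper value outside its range is refused whole. The fingers move at their own pace and stop on an object; the grip force is fixed at half the most. Time passes only in rows, so rows that do not move let the fingers close. It gives the time, the measured TCP pose, the force, the opening and the grip force at its end, in the units of the state.
- robot.state(): the state, without advancing time (a new reading comes with each control period).
- robot.grab_frame(name): name is "scene" or "top"; returns (picture, depth): 420x560x3 uint8, red, green, blue; 420x560 float32, m along the optical axis (not along the pixel's ray), 0 where there is no reading.
- robot.camera_info(name): a dict with "mtx" (3x3 intrinsics, pixels), "dist" ([k1, k2, p1, p2, k3] as OpenCV has them; the pictures are not rectified), "eye" and "rotation" of the camera in the world. Camera axes: x right, y down, z forward; pixel columns grow to the right and rows downward; lengths in m; the calibration is good to about 2 mm. A picture is of the moment at which its call begins. camera_info takes no time and is no camera call.
- robot.job_done(): hands the job in; it is judged then, once.
The state is a dict: "clock": time; "joint_positions": joint angles; "joint_velocities": joint speeds; "tau": joint torques, N m; "ee_pos": TCP position; "ee_rot": TCP orientation; "wrist_force": force on the tool from outside, world axes, zero at the start; "torque": the same for the moment, N m; "finger_gap": opening from 0.0 (shut) to 1.0 (fully open); "grasp_force": force on a finger pad.
Only numpy, scipy, OpenCV 4.12 (cv2) and the standard library are available. Lean on these libraries where they do the work, as an engineer would, in place of code of your own. Each camera call takes 0.05 s, during which the arm holds its last target. There are 200 camera calls.

## Working session

There is one attempt and no reset: what is moved stays moved. The work goes in short steps, Python scripts to look and compute and a tool call to move; the robot and the scene stay as the last step left them, time stands still between calls to the robot, and variables do not carry over. Pictures are saved under pics/ and viewed, at most 14 in all, crops included, and the job is handed in when it is done.

Besides the shell and the picture viewer there is one more tool, called after "Emit:" as name([rows], argument=value, ...), one row to a line, values as JSON. play_rows: Moves the arm, as the interface text tells. Scaled input: -1 to 1 covers 0.02 m each way for a shift and 0.1 rad each way for a turn. Its arguments: {"type":"object","properties":{"moves":{"type":"array"}},"required":["moves"]}

```bash
mkdir -p pics; cat > h.py <<'E'
import numpy as np, cv2
from plant import robot
def ray(n,px):
    c=robot.camera_info(n)
    u=cv2.undistortPoints(np.array(px,float).reshape(-1,1,2),np.array(c["mtx"],float),np.array(c["dist"],float)).reshape(-1,2)
    d=np.c_[u,np.ones(len(u))]@np.array(c["rotation"]).T
    return np.array(c["eye"]),d
def onplane(n,px,z):
    e,d=ray(n,px); return e+d*((z-e[2])/d[:,2])[:,None]
def cloud(n,depth):
    v,u=np.mgrid[:420,:560]
    e,d=ray(n,np.c_[u.ravel(),v.ravel()])
    return (e+d*depth.ravel()[:,None]).reshape(420,560,3)
def tri(a,pa,b,pb):
    e1,d1=ray(a,[pa]);e2,d2=ray(b,[pb]);d1=d1[0];d2=d2[0]
    s=np.linalg.lstsq(np.c_[d1,-d2],e2-e1,rcond=None)[0]
    p,q=e1+s[0]*d1,e2+s[1]*d2
    return (p+q)/2,np.linalg.norm(p-q)
E
python3 - <<'E'
from h import *
for n in("scene","top"):
    p,d=robot.grab_frame(n); np.savez(f"pics/{n}0.npz",p=p,d=d)
    cv2.imwrite(f"pics/{n}0.png",p[:,:,::-1]); c=robot.camera_info(n); print(n,np.round(c["eye"],3),np.round(c["rotation"],3),c["mtx"],c["dist"])
print(robot.state())
E
```

```text
scene [ 1.04  -0.562  0.626] [-2.277  0.008  0.652] [[450.8057896    0.         284.36866848]
 [  0.         450.8057896  212.97937083]
 [  0.           0.           1.        ]] [0.03455349 0.         0.         0.         0.        ]
top [0.528 0.014 0.851] [-3.07  -0.009 -1.56 ] [[392.65052464   0.         279.20430359]
 [  0.         392.65052464 201.58408264]
 [  0.           0.           1.        ]] [-0.02814305  0.          0.          0.          0.        ]
{'clock': 0.1, 'joint_positions': array([-1.27851612,  0.41790848, -0.01029045,  1.61407123,  0.00467804,
        1.11068576, -0.05300567]), 'joint_velocities': array([ 0.00064997, -0.00178778, -0.00101686, -0.00294612, -0.00124268,
        0.0010202 , -0.00186168]), 'tau': array([ 8.98467511e-05, -8.65815425e+01,  6.79618455e-01, -4.35631084e+01,
        1.91844685e-02,  5.00089620e-03,  4.18965556e-06]), 'ee_pos': array([0.20467513, 0.590232  , 0.23074447]), 'ee_rot': array([-3.14054598e+00,  6.85892008e-05,  2.80779339e+00]), 'wrist_force': array([-0.59072356,  0.50913969,  0.78699764]), 'torque': array([ 0.01207714, -0.03994204, -0.07968862]), 'grasp_force': 0.0, 'finger_gap': 0.9985651581805549}
```

```bash
sed -i 's/^def ray/from scipy.spatial.transform import Rotation as R\ndef ray/; s/np.array(c\["rotation"\]).T/R.from_euler("xyz",c["rotation"]).as_matrix().T/' h.py; python3 -c "
import cv2;a=cv2.imread('pics/scene0.png');b=cv2.imread('pics/top0.png')
cv2.imwrite('pics/s0.png',a)"
```

```text
(no output)
```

View pics/scene0.png

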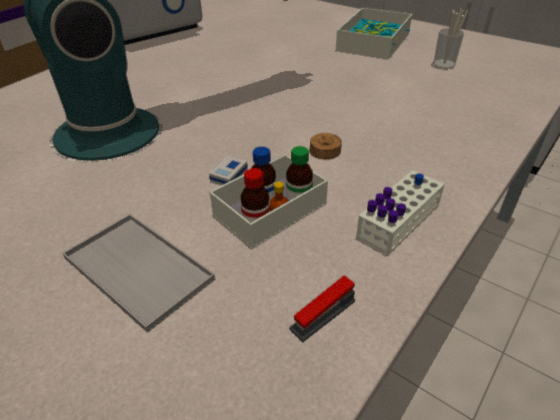

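View pics/top0.png

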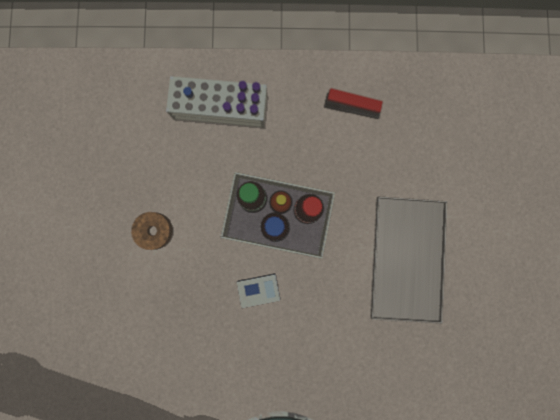

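The scene view shows the caddy at about (270,195), with caps red (254,178), blue (262,157), green (300,157) and yellow stopper (279,187). The tray is at (140,265) and the ring at (325,146). In the top view the caddy is at (278,215), the caps are green (249,193), red (312,207), blue (275,227), the stopper is (281,200), the tray (408,259) and the ring (151,231).

```bash
cat >> h.py <<'E'
HUE=dict(green=(45,85,80,35),red=(-8,8,150,60),blue=(105,125,120,50),yellow=(22,34,150,90))
def blob(p,k,box=None):
    h,s,v=cv2.split(cv2.cvtColor(p,cv2.COLOR_RGB2HSV)); a,b,sm,vm=HUE[k]
    h=h.astype(int); h=np.where((a<0)&(h>90),h-180,h)
    m=((h>=a)&(h<=b)&(s>=sm)&(v>=vm)).astype(np.uint8)
    if box: 
        q=np.zeros_like(m); x0,y0,x1,y1=box; q[y0:y1,x0:x1]=1; m*=q
    n,l,st,c=cv2.connectedComponentsWithStats(m)
    i=1+st[1:,4].argmax(); return c[i],st[i],l==i
E
python3 - <<'E'
from h import *
F={n:np.load(f"pics/{n}0.npz") for n in("scene","top")}
C={n:cloud(n,F[n]["d"]) for n in F}
boxes=dict(scene=(200,130,335,230),top=(222,170,335,258))
for k in HUE:
    r={}
    for n in F:
        c,st,m=blob(F[n]["p"],k,boxes[n]); r[n]=c
        P=C[n][m&(F[n]["d"]>0)]; zt=np.percentile(P[:,2],95); T=P[P[:,2]>zt-.005]
        print(k,n,np.round(c,1),st,'ztop %.4f'%zt,'topface ctr',np.round((T.min(0)+T.max(0))/2,4),np.round(np.ptp(T,axis=0),3))
    print('  tri',tri("scene",r["scene"],"top",r["top"]), 'plane',onplane("top",[r["top"]],.097 if k=="yellow" else .138).round(4))
P=C["top"]; p=F["top"]["p"]; z=P[...,2]
# tray, ring, caddy by height, regions
for nm,(x0,y0,x1,y1),lo,hi in(("tray",(360,185,455,335),.010,.03),("caddy",(215,168,340,262),.056,.074),("ring",(125,205,180,258),.022,.04)):
    m=np.zeros(z.shape,bool); m[y0:y1,x0:x1]=1; m&=(z>lo)&(z<hi)
    Q=P[m]; r=cv2.minAreaRect((Q[:,:2]*1000).astype(np.float32)); print(nm,m.sum(),r,np.median(Q[:,2]),cv2.boxPoints(r).round(0).tolist())
m=np.zeros(z.shape,bool); m[220:300,385:430]=1;print('tray floor z',np.median(z[m]),'bench',np.median(z[300:400,150:220]))
E
```

```text
green scene [299.2 155.1] [291 146  18  19 285] ztop 0.1385 topface ctr [0.5961 0.0616 0.1366] [0.032 0.031 0.006]
green top [248.5 192.4] [239 183  20  20 312] ztop 0.1398 topface ctr [0.5959 0.0641 0.138 ] [0.035 0.035 0.006]
  tri (array([0.59583013, 0.06384777, 0.12546715]), np.float64(0.003019194972989058)) plane [[0.5958 0.0639 0.138 ]]
red scene [253.3 177.7] [244 167  20  22 346] ztop 0.1388 topface ctr [ 0.5708 -0.0525  0.1373] [0.035 0.037 0.007]
red top [312.  205.8] [303 197  19  19 282] ztop 0.1397 topface ctr [ 0.5724 -0.052   0.1382] [0.033 0.033 0.006]
  tri (array([ 0.57292693, -0.05327888,  0.12729962]), np.float64(0.0010277306561344765)) plane [[ 0.5726 -0.0519  0.138 ]]
blue scene [261.2 155.3] [253 147  17  18 256] ztop 0.1384 topface ctr [0.537  0.0142 0.1364] [0.033 0.029 0.006]
blue top [274.1 225.9] [266 217  18  19 258] ztop 0.1398 topface ctr [0.5353 0.0159 0.1388] [0.033 0.031 0.008]
  tri (array([0.534998  , 0.01619358, 0.12594522]), np.float64(0.001449835884096588)) plane [[0.5354 0.0166 0.138 ]]
yellow scene [278.3 186.2] [274 182   9  10  69] ztop 0.08
[... 246 characters left out ...]
51491184742)) plane [[0.5929 0.0007 0.097 ]]
tray 731 ((468.7143859863281, -272.0693359375), (152.88343811035156, 261.16705322265625), 86.69377899169922) 0.014863321906403493 [[334.0, -341.0], [595.0, -356.0], [603.0, -203.0], [343.0, -188.0]]
caddy 844 ((559.0116577148438, 9.524955749511719), (208.48623657226562, 136.03555297851562), 79.16082763671875) 0.06432335960148916 [[473.0, -80.0], [606.0, -106.0], [645.0, 99.0], [512.0, 125.0]]
ring 1058 ((524.1010131835938, 276.2023620605469), (79.84483337402344, 77.23038482666016), 89.84100341796875) 0.029621251361778178 [[485.0, 236.0], [563.0, 236.0], [563.0, 316.0], [486.0, 316.0]]
tray floor z 0.0026531444850437236 bench 1.4373892026131596e-05
```

```bash
cat > go.py <<'E'
import sys
from h import *
s=robot.state(); x,y,z,yaw=map(float,sys.argv[1:5])
Rt=R.from_euler("xyz",s["ee_rot"])
print("units at target yaw (x,y,z):",(R.from_euler("xyz",[np.pi,0,yaw]).inv().apply(np.array([x,y,z])-s["ee_pos"])/.02).round(2),
 "turn units:",((Rt.inv()*R.from_euler("xyz",[np.pi,0,yaw])).as_rotvec()/.1).round(2),"clock",s["clock"],"pos",s["ee_pos"].round(4),"F",s["wrist_force"].round(1))
E
python3 go.py .573 -.0525 .20 2.953
```

```text
units at target yaw (x,y,z): [-24.11 -28.11   1.54] turn units: [-0.01 -0.   -1.45] clock 0.1 pos [0.2047 0.5902 0.2307] F [-0.6  0.5  0.8]
```

Emit:
play_rows([
  [[0,0,0],[0,0,-0.73],60],
  [[0,0,0],[0,0,-0.72],60],
  [[-0.8,-0.93,0],[0,0,0],60],
  [[-0.8,-0.93,0],[0,0,0],60],
  [[-0.8,-0.93,0],[0,0,0],60],
  [[-0.8,-0.93,0],[0,0,0],60],
  [[-0.8,-0.93,0],[0,0,0],60],
  [[-0.8,-0.93,0],[0,0,0],60],
  [[-0.8,-0.93,0],[0,0,0],60],
  [[-0.8,-0.93,0],[0,0,0],60],
  [[-0.8,-0.93,0],[0,0,0],60],
  [[-0.8,-0.93,0],[0,0,0],60],
  [[-0.8,-0.93,0],[0,0,0],60],
  [[-0.8,-0.93,0],[0,0,0],60],
  [[-0.8,-0.93,0],[0,0,0],60],
  [[-0.8,-0.93,0],[0,0,0],60],
  [[-0.8,-0.93,0],[0,0,0],60],
  [[-0.8,-0.93,0],[0,0,0],60],
])

```text
clock: 1.6
ee_pos: [0.4007, 0.2489, 0.2312]
ee_rot: [-3.141, -0.0, 2.953]
wrist_force: [1.1, 0.6, 0.6]
finger_gap: 0.704
grasp_force: 0.0
```

Emit:
play_rows([
  [[-0.8,-0.93,0],[0,0,0],60],
  [[-0.8,-0.93,0],[0,0,0],60],
  [[-0.8,-0.93,0],[0,0,0],60],
  [[-0.8,-0.93,0],[0,0,0],60],
  [[-0.8,-0.93,0],[0,0,0],60],
  [[-0.8,-0.93,0],[0,0,0],60],
  [[-0.8,-0.93,0],[0,0,0],60],
  [[-0.8,-0.93,0],[0,0,0],60],
  [[-0.8,-0.93,0],[0,0,0],60],
  [[-0.8,-0.93,0],[0,0,0],60],
  [[-0.8,-0.93,0],[0,0,0],60],
  [[-0.8,-0.93,0],[0,0,0],60],
  [[0,0,0],[0,0,0],60],
  [[0,0,0],[0,0,0],60],
])

```text
clock: 2.77
ee_pos: [0.5471, -0.0063, 0.2309]
ee_rot: [-3.141, -0.001, 2.951]
wrist_force: [-0.4, 1.1, 0.1]
finger_gap: 0.702
grasp_force: 0.0
```

```bash
python3 go.py .573 -.0525 .11 2.953; python3 -c "
from h import *
for n in ('scene','top'):
    p,d=robot.grab_frame(n); cv2.imwrite(f'pics/{n}1.png',p[:,:,::-1])
a=cv2.imread('pics/scene1.png')[60:260,150:380]; cv2.imwrite('pics/c1.png',cv2.resize(a,None,fx=2.5,fy=2.5))
print(robot.state())"
```

```text
units at target yaw (x,y,z): [-1.7  -2.03  6.05] turn units: [-0.01 -0.01 -0.02] clock 2.7667 pos [ 0.5471 -0.0063  0.2309] F [-0.4  1.1  0.1]
{'clock': 2.8667, 'joint_positions': array([-0.35975791,  0.29047813,  0.37610638,  1.82091124, -0.1215022 ,
        1.05334998,  1.44487243]), 'joint_velocities': array([-0.01112361, -0.00643784, -0.00459807,  0.00206224, -0.00166633,
       -0.00100753, -0.00184353]), 'tau': array([ 1.63820375e+00, -6.74973536e+01,  6.47234291e+00, -4.21771288e+01,
        7.41199264e-02, -1.53214502e-02,  6.04188535e-02]), 'ee_pos': array([ 0.54670311, -0.00449879,  0.23103646]), 'ee_rot': array([ 3.14158066e+00, -6.80735349e-04,  2.95331508e+00]), 'wrist_force': array([-0.47272771,  0.14573281,  0.6130112 ]), 'torque': array([-0.01044036,  0.02354668,  0.06569067]), 'grasp_force': 0.0, 'finger_gap': 0.7026446284256312}
```

View pics/c1.png

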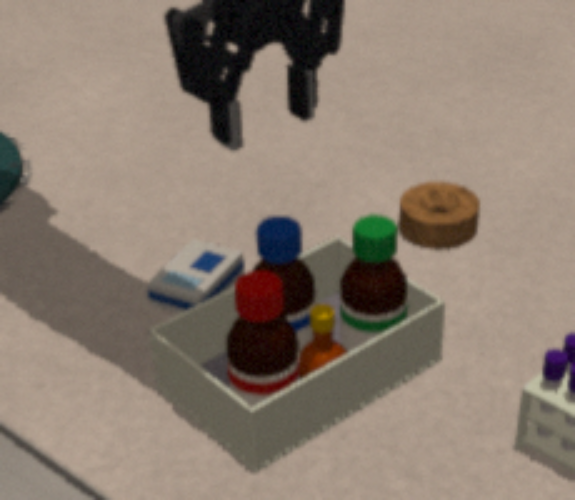

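The crop shows the gripper above and left of the red cap at about (260,295), not yet over it. All three bottles are upright, with the stopper at (322,318) clear.

Emit:
play_rows([
  [[-0.6,-0.7,0],[0,0,0],60],
  [[-0.6,-0.7,0],[0,0,0],60],
  [[-0.55,-0.7,0],[0,0,0],60],
  [[0,0,1],[0,0,0],60],
  [[0,0,1],[0,0,0],60],
  [[0,0,0],[0,0,0],60],
  [[0,0,0],[0,0,0],60],
])

```text
clock: 3.45
ee_pos: [0.573, -0.052, 0.1911]
ee_rot: [-3.141, -0.002, 2.954]
wrist_force: [1.1, -0.1, 0.3]
finger_gap: 0.7
grasp_force: 0.0
```

```bash
python3 go.py .573 -.0525 .1075 2.953
```

```text
units at target yaw (x,y,z): [-0.01 -0.02  4.18] turn units: [-0.   -0.02  0.01] clock 3.45 pos [ 0.573  -0.052   0.1911] F [ 1.1 -0.1  0.3]
```

Emit:
play_rows([
  [[0,0,1],[0,0,0],60],
  [[0,0,1],[0,0,0],60],
  [[0,0,0.8],[0,0,0],60],
  [[0,0,0.7],[0,0,0],60],
  [[0,0,0.6],[0,0,0],60],
  [[0,0,0],[0,0,0],60],
  [[0,0,0],[0,0,0],45],
  [[0,0,0],[0,0,0],40],
  [[0,0,0],[0,0,0],36],
  [[0,0,0],[0,0,0],30],
  [[0,0,0],[0,0,0],25],
  [[0,0,0],[0,0,0],25],
  [[0,0,0],[0,0,0],25],
  [[0,0,0],[0,0,0],25],
])

```text
clock: 4.62
ee_pos: [0.5744, -0.0529, 0.1107]
ee_rot: [3.141, 0.002, 2.953]
wrist_force: [-0.9, 1.0, 8.7]
finger_gap: 0.392
grasp_force: 59.1
```

Emit:
play_rows([
  [[0,0,-0.3],[0,0,0],25],
  [[0,0,-0.7],[0,0,0],25],
  [[0,0,-1],[0,0,0],25],
  [[0,0,-1],[0,0,0],25],
  [[0,0,-1],[0,0,0],25],
  [[0,0,-0.7],[0,0,0],25],
  [[0,0,-0.3],[0,0,0],25],
  [[0,0,0],[0,0,0],25],
])

```text
clock: 5.28
ee_pos: [0.574, -0.053, 0.2108]
ee_rot: [3.141, 0.002, 2.953]
wrist_force: [1.1, 0.6, -3.7]
finger_gap: 0.389
grasp_force: 60.2
```

```bash
python3 go.py .549 -.2765 .1075 2.953
```

```text
units at target yaw (x,y,z): [ -0.87 -11.21   5.17] turn units: [ 0.01  0.02 -0.  ] clock 5.2833 pos [ 0.574  -0.053   0.2108] F [ 1.1  0.6 -3.7]
```

Emit:
play_rows([
  [[0,-0.4,0],[0,0,0],25],
  [[-0.05,-0.7,0],[0,0,0],25],
  [[-0.1,-1,0],[0,0,0],25],
  [[-0.1,-1,0],[0,0,0],25],
  [[-0.1,-1,0],[0,0,0],25],
  [[-0.1,-1,0],[0,0,0],25],
  [[-0.1,-1,0],[0,0,0],25],
  [[-0.1,-1,0],[0,0,0],25],
  [[-0.1,-1,0],[0,0,0],25],
  [[-0.1,-1,0],[0,0,0],25],
  [[-0.1,-1,0],[0,0,0],25],
  [[0,-0.7,0],[0,0,0],25],
  [[0,-0.4,0],[0,0,0],25],
  [[0,0,0.8],[0,0,0],25],
  [[0,0,1],[0,0,0],25],
  [[0,0,1],[0,0,0],25],
  [[0,0,0.7],[0,0,0],25],
  [[0,0,0.5],[0,0,0],25],
  [[0,0,0],[0,0,0],25],
  [[0,0,0],[0,0,0],25],
])

```text
clock: 6.95
ee_pos: [0.5501, -0.2764, 0.1293]
ee_rot: [3.142, -0.001, 2.953]
wrist_force: [-0.4, 0.8, -3.3]
finger_gap: 0.388
grasp_force: 60.3
```

```bash
python3 go.py .549 -.2765 .1075 2.953
```

```text
units at target yaw (x,y,z): [ 0.05 -0.02  1.09] turn units: [ 0.   -0.01  0.  ] clock 6.95 pos [ 0.5501 -0.2764  0.1293] F [-0.4  0.8 -3.3]
```

Emit:
play_rows([
  [[0,0,0.5],[0,0,0],25],
  [[0,0,0.3],[0,0,0],25],
  [[0,0,0.15],[0,0,0],25],
  [[0,0,0.07],[0,0,0],25],
  [[0,0,0.06],[0,0,0],25],
  [[0,0,0],[0,0,0],25],
  [[0,0,0],[0,0,0],25],
])

```text
clock: 7.53
ee_pos: [0.5503, -0.2766, 0.1079]
ee_rot: [-3.141, 0.0, 2.953]
wrist_force: [-0.0, 0.2, -3.6]
finger_gap: 0.387
grasp_force: 60.6
```

Emit:
play_rows([
  [[0,0,0.05],[0,0,0],25],
  [[0,0,0.05],[0,0,0],25],
  [[0,0,0],[0,0,0],25],
])

```text
clock: 7.78
ee_pos: [0.5513, -0.277, 0.1078]
ee_rot: [-3.141, 0.003, 2.953]
wrist_force: [-4.0, 2.8, 21.9]
finger_gap: 0.387
grasp_force: 62.9
```

Emit:
play_rows([
  [[0,0,-0.05],[0,0,0],25],
  [[0,0,0],[0,0,0],32],
  [[0,0,0],[0,0,0],40],
  [[0,0,0],[0,0,0],48],
  [[0,0,0],[0,0,0],60],
  [[0,0,0],[0,0,0],60],
  [[0,0,0],[0,0,0],60],
  [[0,0,-0.5],[0,0,0],60],
  [[0,0,-1],[0,0,0],60],
  [[0,0,-1],[0,0,0],60],
  [[0,0,-1],[0,0,0],60],
  [[0,0,-0.6],[0,0,0],60],
  [[0,0,0],[0,0,0],60],
])

```text
clock: 8.87
ee_pos: [0.5512, -0.2772, 0.1919]
ee_rot: [-3.141, 0.004, 2.953]
wrist_force: [-0.2, 0.6, -0.1]
finger_gap: 0.702
grasp_force: 0.0
```

```bash
python3 go.py .5355 .016 .1075 2.953; python3 -c "
from h import *
for n in ('scene','top'):
    p,d=robot.grab_frame(n); cv2.imwrite(f'pics/{n}2.png',p[:,:,::-1])
cv2.imwrite('pics/c2.png',cv2.imread('pics/scene2.png')[100:340,40:380])"
```

```text
units at target yaw (x,y,z): [ 3.52 14.25  4.22] turn units: [-0.01  0.04 -0.  ] clock 8.8667 pos [ 0.5512 -0.2772  0.1919] F [-0.2  0.6 -0.1]
```

View pics/c2.png

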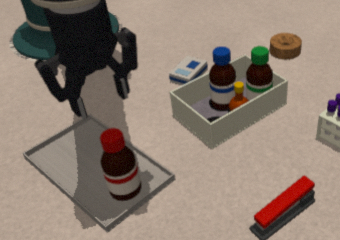

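The red bottle stands upright in the tray at crop (120,165), and the gripper is clear of it.

Emit:
play_rows([
  [[0.22,0.4,0],[0,0,0],60],
  [[0.22,0.7,0],[0,0,0],60],
  [[0.22,1,0],[0,0,0],60],
  [[0.22,1,0],[0,0,0],60],
  [[0.22,1,0],[0,0,0],60],
  [[0.22,1,0],[0,0,0],60],
  [[0.22,1,0],[0,0,0],60],
  [[0.22,1,0],[0,0,0],60],
  [[0.22,1,0],[0,0,0],60],
  [[0.22,1,0],[0,0,0],60],
  [[0.22,1,0],[0,0,0],60],
  [[0.22,1,0],[0,0,0],60],
  [[0.22,1,0],[0,0,0],60],
  [[0.22,1,0],[0,0,0],60],
  [[0.22,0.7,0],[0,0,0],60],
  [[0.22,0.45,0],[0,0,0],60],
  [[0,0,0.7],[0,0,0],60],
  [[0,0,0.3],[0,0,0],60],
  [[0,0,0],[0,0,0],60],
  [[0,0,0],[0,0,0],60],
])

```text
clock: 10.63
ee_pos: [0.534, 0.0163, 0.1685]
ee_rot: [-3.141, -0.001, 2.952]
wrist_force: [0.7, 0.3, 0.2]
finger_gap: 0.7
grasp_force: 0.0
```

```bash
python3 go.py .5355 .016 .1085 2.953
```

```text
units at target yaw (x,y,z): [-0.07  0.    3.  ] turn units: [-0.01 -0.01 -0.01] clock 10.6333 pos [0.534  0.0163 0.1685] F [0.7 0.3 0.2]
```

Emit:
play_rows([
  [[-0.07,0,0.8],[0,0,0],60],
  [[0,0,1],[0,0,0],60],
  [[0,0,0.8],[0,0,0],60],
  [[0,0,0.4],[0,0,0],60],
  [[0,0,0],[0,0,0],60],
  [[0,0,0],[0,0,0],45],
  [[0,0,0],[0,0,0],40],
  [[0,0,0],[0,0,0],36],
  [[0,0,0],[0,0,0],30],
  [[0,0,0],[0,0,0],25],
  [[0,0,0],[0,0,0],25],
  [[0,0,0],[0,0,0],25],
  [[0,0,0],[0,0,0],25],
])

```text
clock: 11.72
ee_pos: [0.5366, 0.0163, 0.11]
ee_rot: [3.141, 0.002, 2.953]
wrist_force: [-1.6, -0.9, 9.3]
finger_gap: 0.392
grasp_force: 59.0
```

Emit:
play_rows([
  [[0,0,-0.3],[0,0,0],25],
  [[0,0,-0.7],[0,0,0],25],
  [[0,0,-1],[0,0,0],25],
  [[0,0,-1],[0,0,0],25],
  [[0,0,-1],[0,0,0],25],
  [[0,0,-0.7],[0,0,0],25],
  [[0,0,-0.3],[0,0,0],25],
  [[0,0,0],[0,0,0],25],
])

```text
clock: 12.38
ee_pos: [0.5364, 0.0164, 0.2102]
ee_rot: [3.141, 0.002, 2.953]
wrist_force: [0.8, -0.4, -3.1]
finger_gap: 0.385
grasp_force: 60.0
```

```bash
python3 go.py .470 -.272 .1075 2.953
```

```text
units at target yaw (x,y,z): [  0.56 -14.79   5.13] turn units: [ 0.01  0.02 -0.  ] clock 12.3833 pos [0.5364 0.0164 0.2102] F [ 0.8 -0.4 -3.1]
```

Emit:
play_rows([
  [[0,-0.4,0],[0,0,0],25],
  [[0.05,-0.8,0],[0,0,0],25],
  [[0.05,-1,0],[0,0,0],25],
  [[0.05,-1,0],[0,0,0],25],
  [[0.05,-1,0],[0,0,0],25],
  [[0.05,-1,0],[0,0,0],25],
  [[0.05,-1,0],[0,0,0],25],
  [[0.05,-1,0],[0,0,0],25],
  [[0.05,-1,0],[0,0,0],25],
  [[0.05,-1,0],[0,0,0],25],
  [[0.05,-1,0],[0,0,0],25],
  [[0.05,-1,0],[0,0,0],25],
  [[0,-1,0],[0,0,0],25],
  [[0,-1,0],[0,0,0],25],
  [[0,-0.9,0],[0,0,0],25],
  [[0,-0.5,0],[0,0,0],25],
  [[0,-0.2,0],[0,0,0],25],
  [[0,0,0],[0,0,0],25],
  [[0,0,0],[0,0,0],25],
])

```text
clock: 13.97
ee_pos: [0.4696, -0.2716, 0.2083]
ee_rot: [3.141, -0.001, 2.953]
wrist_force: [0.2, 0.7, -3.2]
finger_gap: 0.392
grasp_force: 60.0
```

Emit:
play_rows([
  [[0,0,0.6],[0,0,0],25],
  [[0,0,1],[0,0,0],25],
  [[0,0,1],[0,0,0],25],
  [[0,0,1],[0,0,0],25],
  [[0,0,0.7],[0,0,0],25],
  [[0,0,0.4],[0,0,0],25],
  [[0,0,0.2],[0,0,0],25],
  [[0,0,0],[0,0,0],25],
  [[0,0,0],[0,0,0],25],
])

```text
clock: 14.72
ee_pos: [0.4699, -0.2723, 0.1111]
ee_rot: [-3.141, 0.001, 2.953]
wrist_force: [0.7, 0.6, -2.3]
finger_gap: 0.389
grasp_force: 60.1
```

```bash
python3 go.py .470 -.272 .1075 2.953
```

```text
units at target yaw (x,y,z): [-0.    0.01  0.18] turn units: [-0.    0.01  0.  ] clock 14.7167 pos [ 0.4699 -0.2723  0.1111] F [ 0.7  0.6 -2.3]
```

Emit:
play_rows([
  [[0,0,0.1],[0,0,0],25],
  [[0,0,0.05],[0,0,0],25],
  [[0,0,0.03],[0,0,0],25],
  [[0,0,0],[0,0,0],25],
])

```text
clock: 15.05
ee_pos: [0.4696, -0.2724, 0.1073]
ee_rot: [-3.141, 0.0, 2.953]
wrist_force: [-0.1, -0.0, -3.7]
finger_gap: 0.392
grasp_force: 60.1
```

Emit:
play_rows([
  [[0,0,0.05],[0,0,0],25],
  [[0,0,0],[0,0,0],25],
])

```text
clock: 15.22
ee_pos: [0.4701, -0.2727, 0.107]
ee_rot: [-3.141, 0.002, 2.953]
wrist_force: [-2.0, 0.7, 10.8]
finger_gap: 0.389
grasp_force: 61.5
```

Emit:
play_rows([
  [[0,0,-0.02],[0,0,0],25],
  [[0,0,0],[0,0,0],32],
  [[0,0,0],[0,0,0],40],
  [[0,0,0],[0,0,0],48],
  [[0,0,0],[0,0,0],60],
  [[0,0,0],[0,0,0],60],
  [[0,0,0],[0,0,0],60],
  [[0,0,-0.5],[0,0,0],60],
  [[0,0,-1],[0,0,0],60],
  [[0,0,-1],[0,0,0],60],
  [[0,0,-1],[0,0,0],60],
  [[0,0,-0.6],[0,0,0],60],
  [[0,0,0],[0,0,0],60],
])

```text
clock: 16.3
ee_pos: [0.4705, -0.2729, 0.1914]
ee_rot: [-3.141, 0.004, 2.953]
wrist_force: [-1.2, 0.2, 0.1]
finger_gap: 0.701
grasp_force: 0.0
```

```bash
python3 go.py .5960 .0637 .1085 2.953
```

```text
units at target yaw (x,y,z): [-3.01 17.71  4.14] turn units: [-0.01  0.04 -0.  ] clock 16.3 pos [ 0.4705 -0.2729  0.1914] F [-1.2  0.2  0.1]
```

Emit:
play_rows([
  [[-0.15,0.4,0],[0,0,0],60],
  [[-0.15,0.7,0],[0,0,0],60],
  [[-0.15,1,0],[0,0,0],60],
  [[-0.15,1,0],[0,0,0],60],
  [[-0.15,1,0],[0,0,0],60],
  [[-0.15,1,0],[0,0,0],60],
  [[-0.15,1,0],[0,0,0],60],
  [[-0.15,1,0],[0,0,0],60],
  [[-0.15,1,0],[0,0,0],60],
  [[-0.15,1,0],[0,0,0],60],
  [[-0.15,1,0],[0,0,0],60],
  [[-0.15,1,0],[0,0,0],60],
  [[-0.15,1,0],[0,0,0],60],
  [[-0.15,1,0],[0,0,0],60],
  [[-0.15,1,0],[0,0,0],60],
  [[-0.15,1,0],[0,0,0],60],
  [[-0.15,1,0],[0,0,0],60],
  [[-0.15,0.8,0],[0,0,0],60],
  [[-0.15,0.5,0],[0,0,0],60],
  [[-0.15,0.3,0],[0,0,0],60],
])

```text
clock: 17.97
ee_pos: [0.595, 0.0656, 0.1879]
ee_rot: [-3.141, -0.001, 2.954]
wrist_force: [0.2, -0.0, -0.3]
finger_gap: 0.702
grasp_force: 0.0
```

Emit:
play_rows([
  [[0,0,0.7],[0,0,0],60],
  [[0,0,0.5],[0,0,0],60],
  [[0,0,0],[0,0,0],60],
  [[0,0,0],[0,0,0],60],
])

```text
clock: 18.3
ee_pos: [0.5945, 0.0633, 0.164]
ee_rot: [-3.141, -0.001, 2.952]
wrist_force: [0.6, 0.2, 0.4]
finger_gap: 0.702
grasp_force: 0.0
```

```bash
python3 go.py .5960 .0637 .1085 2.953
```

```text
units at target yaw (x,y,z): [-0.07  0.03  2.78] turn units: [-0.01 -0.01 -0.01] clock 18.3 pos [0.5945 0.0633 0.164 ] F [0.6 0.2 0.4]
```

Emit:
play_rows([
  [[-0.05,0.02,0.7],[0,0,0],60],
  [[0,0,1],[0,0,0],60],
  [[0,0,0.7],[0,0,0],60],
  [[0,0,0.4],[0,0,0],60],
  [[0,0,0],[0,0,0],60],
  [[0,0,0],[0,0,0],45],
  [[0,0,0],[0,0,0],40],
  [[0,0,0],[0,0,0],36],
  [[0,0,0],[0,0,0],30],
  [[0,0,0],[0,0,0],25],
  [[0,0,0],[0,0,0],25],
  [[0,0,0],[0,0,0],25],
  [[0,0,0],[0,0,0],25],
])

```text
clock: 19.38
ee_pos: [0.5967, 0.0641, 0.1098]
ee_rot: [3.141, 0.002, 2.952]
wrist_force: [-2.2, -0.6, 7.5]
finger_gap: 0.388
grasp_force: 59.2
```

Emit:
play_rows([
  [[0,0,-0.3],[0,0,0],25],
  [[0,0,-0.7],[0,0,0],25],
  [[0,0,-1],[0,0,0],25],
  [[0,0,-1],[0,0,0],25],
  [[0,0,-1],[0,0,0],25],
  [[0,0,-0.7],[0,0,0],25],
  [[0,0,-0.3],[0,0,0],25],
  [[0,0,0],[0,0,0],25],
])

```text
clock: 20.05
ee_pos: [0.5965, 0.0644, 0.21]
ee_rot: [3.141, 0.002, 2.953]
wrist_force: [0.4, 0.0, -3.6]
finger_gap: 0.391
grasp_force: 60.0
```

```bash
python3 go.py .390 -.2675 .1075 2.953
```

```text
units at target yaw (x,y,z): [  7.03 -18.24   5.13] turn units: [ 0.01  0.02 -0.  ] clock 20.05 pos [0.5965 0.0644 0.21  ] F [ 0.4  0.  -3.6]
```

Emit:
play_rows([
  [[0.3,-0.4,0],[0,0,0],25],
  [[0.6,-0.8,0],[0,0,0],25],
  [[0.8,-1,0],[0,0,0],25],
  [[0.8,-1,0],[0,0,0],25],
  [[0.8,-1,0],[0,0,0],25],
  [[0.8,-1,0],[0,0,0],25],
  [[0.8,-1,0],[0,0,0],25],
  [[0.8,-1,0],[0,0,0],25],
  [[0.7,-1,0],[0,0,0],25],
  [[0.4,-1,0],[0,0,0],25],
  [[0.2,-1,0],[0,0,0],25],
  [[0,-1,0],[0,0,0],25],
  [[0,-1,0],[0,0,0],25],
  [[0,-1,0],[0,0,0],25],
  [[0,-1,0],[0,0,0],25],
  [[0,-1,0],[0,0,0],25],
  [[0,-1,0],[0,0,0],25],
  [[0,-0.9,0],[0,0,0],25],
  [[0,-0.6,0],[0,0,0],25],
  [[0,-0.5,0],[0,0,0],25],
])

```text
clock: 21.72
ee_pos: [0.3885, -0.2678, 0.2075]
ee_rot: [3.142, -0.002, 2.951]
wrist_force: [0.3, -0.6, -2.8]
finger_gap: 0.395
grasp_force: 60.1
```

Emit:
play_rows([
  [[0,0,0],[0,0,0],25],
  [[0,0,0],[0,0,0],25],
])

```text
clock: 21.88
ee_pos: [0.3891, -0.2668, 0.2077]
ee_rot: [3.141, -0.002, 2.952]
wrist_force: [-1.0, -0.3, -3.4]
finger_gap: 0.388
grasp_force: 60.2
```

```bash
python3 go.py .390 -.2675 .1075 2.953
```

```text
units at target yaw (x,y,z): [-0.05 -0.02  5.01] turn units: [ 0.   -0.02 -0.01] clock 21.8833 pos [ 0.3891 -0.2668  0.2077] F [-1.  -0.3 -3.4]
```

Emit:
play_rows([
  [[0,0,0.6],[0,0,0],25],
  [[0,0,1],[0,0,0],25],
  [[0,0,1],[0,0,0],25],
  [[0,0,1],[0,0,0],25],
  [[0,0,0.7],[0,0,0],25],
  [[0,0,0.4],[0,0,0],25],
  [[0,0,0.2],[0,0,0],25],
  [[0,0,0.05],[0,0,0],25],
  [[0,0,0],[0,0,0],25],
  [[0,0,0],[0,0,0],25],
])

```text
clock: 22.72
ee_pos: [0.3905, -0.267, 0.1102]
ee_rot: [-3.141, 0.001, 2.953]
wrist_force: [0.1, -0.2, -2.9]
finger_gap: 0.389
grasp_force: 60.3
```

Emit:
play_rows([
  [[0,0,0.1],[0,0,0],25],
  [[0,0,0.05],[0,0,0],25],
  [[0,0,0],[0,0,0],25],
  [[0,0,0],[0,0,0],25],
])

```text
clock: 23.05
ee_pos: [0.3904, -0.2671, 0.1068]
ee_rot: [-3.141, 0.001, 2.953]
wrist_force: [-0.0, -0.6, 1.1]
finger_gap: 0.391
grasp_force: 60.5
```

Emit:
play_rows([
  [[0,0,0],[0,0,0],25],
  [[0,0,0],[0,0,0],32],
  [[0,0,0],[0,0,0],40],
  [[0,0,0],[0,0,0],48],
  [[0,0,0],[0,0,0],60],
  [[0,0,0],[0,0,0],60],
  [[0,0,0],[0,0,0],60],
  [[0,0,-0.5],[0,0,0],60],
  [[0,0,-1],[0,0,0],60],
  [[0,0,-1],[0,0,0],60],
  [[0,0,-1],[0,0,0],60],
  [[0,0,-0.6],[0,0,0],60],
  [[0,0,0],[0,0,0],60],
])

```text
clock: 24.13
ee_pos: [0.3911, -0.2676, 0.1914]
ee_rot: [-3.141, 0.004, 2.953]
wrist_force: [-0.2, -0.1, 0.2]
finger_gap: 0.697
grasp_force: 0.0
```

```bash
python3 - <<'E'
from h import *
HUE["yellow"]=(15,36,130,60)
r={}
for n in("scene","top"):
    p,d=robot.grab_frame(n); cv2.imwrite(f"pics/{n}3.png",p[:,:,::-1]); np.savez(f"pics/{n}3.npz",p=p,d=d)
    P=cloud(n,d); box=dict(scene=(200,130,335,230),top=(265,185,300,212))[n]
    c,st,m=blob(p,"yellow",box); r[n]=c
    Q=P[m&(d>0)]; T=Q[Q[:,2]>.080]; print(n,c,st,'z95',np.percentile(Q[:,2],95),'ctr',((T.min(0)+T.max(0))/2).round(4),np.ptp(T,axis=0).round(3),len(T), onplane(n,[c],.086 if n=="top" else .08).round(4))
print(tri("scene",r["scene"],"top",r["top"]))
# ring: outer + dish hole from top depth
f=np.load("pics/top3.npz"); P=cloud("top",f["d"]); z=P[...,2]
m=np.zeros(z.shape,bool); m[205:258,125:180]=1; m&=(z>.027)
(cx,cy),rad=cv2.minEnclosingCircle((P[m][:,:2]*1000).astype(np.float32)); print("ring",cx,cy,rad,np.median(P[m][:,2]))
in_=np.zeros(z.shape,bool); in_[205:258,125:180]=1; in_&=(np.hypot(P[...,0]-cx/1000,P[...,1]-cy/1000)<.03)&(z<.026)
print("dish",P[in_].mean(0),P[in_].min(0),P[in_].max(0),in_.sum())
# ring in scene: rim top points
f=np.load("pics/scene3.npz"); P=cloud("scene",f["d"]); z=P[...,2]
m=(abs(z-.0295)<.004)&(np.hypot(P[...,0]-cx/1000,P[...,1]-cy/1000)<.05)
print("ring scene",(P[m].min(0)+P[m].max(0))/2,np.ptp(P[m],axis=0),np.median(z[m]))
a=np.hstack([cv2.imread('pics/scene3.png')[120:330,60:360],cv2.resize(cv2.imread('pics/top3.png')[165:265,220:340],(252,210))]); cv2.imwrite('pics/c3.png',a)
E
python3 go.py .5885 .0035 .1 2.953
```

```text
units at target yaw (x,y,z): [-7.18 15.15  4.5 ] turn units: [-0.    0.03 -0.  ] clock 24.1833 pos [ 0.3907 -0.2672  0.19  ] F [ 0.3  1.1 -0.6]Traceback (most recent call last):
  File "<stdin>", line 8, in <module>
    return umr_minimum(a, axis, None, out, keepdims, initial, where)
ValueError: zero-size array to reduction operation minimum which has no identity
```

```bash
cat > look.py <<'E'
from h import *
r={}; F={}
for n in("scene","top"):
    p,d=robot.grab_frame(n); cv2.imwrite(f"pics/{n}3.png",p[:,:,::-1]); P=F[n]=cloud(n,d); z=P[...,2]
    x0,y0,x1,y1=dict(scene=(255,165,300,215),top=(265,185,300,212))[n]
    hsv=cv2.cvtColor(p,cv2.COLOR_RGB2HSV)
    m=np.zeros(z.shape,bool); m[y0:y1,x0:x1]=1; m&=(z>.072)&(z<.095)&(hsv[...,1]>90)
    m&=np.hypot(P[...,0]-.5885,P[...,1]-.0035)<.02
    v,u=np.nonzero(m); r[n]=(u.mean(),v.mean()); T=P[m&(z>.081)]
    print(n,r[n],m.sum(),'HSV',np.median(hsv[m],0),'z95',np.percentile(z[m],95),'top ctr',((T.min(0)+T.max(0))/2).round(4),T.mean(0).round(4),np.ptp(T,axis=0).round(3),len(T))
print("tri",tri("scene",r["scene"],"top",r["top"]))
P=F["top"]; z=P[...,2]; c0=np.hypot(P[...,0]-.525,P[...,1]-.276)
m=(z>.026)&(c0<.05); (cx,cy),rad=cv2.minEnclosingCircle((P[m][:,:2]*1000).astype(np.float32)); print("ring",cx,cy,rad,np.median(z[m]))
i=(np.hypot(P[...,0]-cx/1000,P[...,1]-cy/1000)<.03)&(z<.026); print("dish",P[i].mean(0).round(4),P[i].min(0).round(4),P[i].max(0).round(4),i.sum())
P=F["scene"]; z=P[...,2]; m=(abs(z-.0295)<.004)&(np.hypot(P[...,0]-cx/1000,P[...,1]-cy/1000)<.05)
print("ring scene",((P[m].min(0)+P[m].max(0))/2).round(4),np.ptp(P[m],axis=0).round(4),np.median(z[m]))
cv2.imwrite('pics/c3.png',np.hstack([cv2.imread('pics/scene3.png')[120:330,60:360],cv2.resize(cv2.imread('pics/top3.png')[165:265,220:340],(252,210))]))
E
python3 look.py
```

```text
scene (np.float64(278.4895833333333), np.float64(186.01041666666666)) 96 HSV [ 23.  255.  139.5] z95 0.0868377960332373 top ctr [0.5875 0.0032 0.0847] [0.5878 0.0028 0.0852] [0.019 0.02  0.006] 60
top (np.float64(281.025), np.float64(199.4)) 80 HSV [ 27. 146. 140.] z95 0.08759557318843021 top ctr [0.5877 0.0039 0.0853] [0.5879 0.0039 0.0857] [0.018 0.02  0.006] 79
tri (array([0.58779069, 0.00345943, 0.08030933]), np.float64(0.0011621888210852636))
ring 524.5432739257812 276.298095703125 40.436134338378906 0.029882293916827396
dish [0.5241 0.2798 0.016 ] [ 0.5061  0.2586 -0.0029] [0.5417 0.2961 0.0259] 211
ring scene [0.5236 0.276  0.0289] [0.0782 0.0808 0.0067] 0.029186017084952942
```

View pics/c3.png

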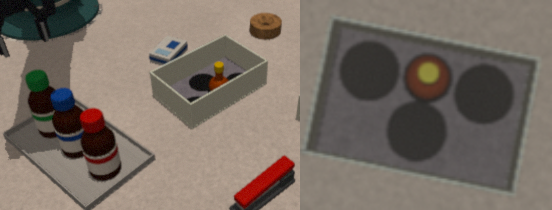

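All three bottles stand in a row in the tray (crop x 40 to 100). The flask is upright in its seat with the stopper at crop (219,68), and the caddy discs are free.

Emit:
play_rows([
  [[-0.2,0.4,0],[0,0,0],60],
  [[-0.45,0.75,0],[0,0,0],60],
  [[-0.5,1,0],[0,0,0],60],
  [[-0.5,1,0],[0,0,0],60],
  [[-0.5,1,0],[0,0,0],60],
  [[-0.5,1,0],[0,0,0],60],
  [[-0.5,1,0],[0,0,0],60],
  [[-0.5,1,0],[0,0,0],60],
  [[-0.5,1,0],[0,0,0],60],
  [[-0.5,1,0],[0,0,0],60],
  [[-0.5,1,0],[0,0,0],60],
  [[-0.5,1,0],[0,0,0],60],
  [[-0.5,1,0],[0,0,0],60],
  [[-0.5,1,0],[0,0,0],60],
  [[-0.3,1,0],[0,0,0],60],
  [[-0.2,0.6,0],[0,0,0],50],
  [[0,0.4,0],[0,0,0],50],
  [[0,0,0],[0,0,0],50],
  [[0,0,0],[0,0,0],50],
  [[0,0,0],[0,0,0],50],
])

```text
clock: 25.95
ee_pos: [0.587, 0.0026, 0.1885]
ee_rot: [-3.141, -0.0, 2.951]
wrist_force: [0.1, -0.5, 0.3]
finger_gap: 0.583
grasp_force: 0.0
```

```bash
python3 go.py .5878 .0035 .060 2.953
```

```text
units at target yaw (x,y,z): [-0.03  0.05  6.43] turn units: [-0.   -0.   -0.02] clock 25.95 pos [0.587  0.0026 0.1885] F [ 0.1 -0.5  0.3]
```

Emit:
play_rows([
  [[0,0.05,0.7],[0,0,0],45],
  [[0,0,1],[0,0,0],45],
  [[0,0,1],[0,0,0],45],
  [[0,0,1],[0,0,0],45],
  [[0,0,0.8],[0,0,0],45],
  [[0,0,0.5],[0,0,0],45],
  [[0,0,0],[0,0,0],45],
  [[0,0,0],[0,0,0],45],
])

```text
clock: 26.62
ee_pos: [0.5876, 0.0041, 0.0888]
ee_rot: [-3.141, -0.0, 2.952]
wrist_force: [-0.5, 0.6, 0.9]
finger_gap: 0.529
grasp_force: 0.0
```

```bash
python3 go.py .5878 .0035 .060 2.953
```

```text
units at target yaw (x,y,z): [-0.02 -0.03  1.44] turn units: [-0.   -0.   -0.01] clock 26.6167 pos [0.5876 0.0041 0.0888] F [-0.5  0.6  0.9]
```

Emit:
play_rows([
  [[0,0,0.6],[0,0,0],45],
  [[0,0,0.5],[0,0,0],40],
  [[0,-0.02,0.3],[0,0,0],35],
  [[0,0,0],[0,0,0],30],
  [[0,0,0],[0,0,0],28],
  [[0,0,0],[0,0,0],26],
  [[0,0,0],[0,0,0],24],
  [[0,0,0],[0,0,0],22],
  [[0,0,0],[0,0,0],20],
  [[0,0,0],[0,0,0],18],
  [[0,0,0],[0,0,0],15],
  [[0,0,0],[0,0,0],12],
  [[0,0,0],[0,0,0],12],
  [[0,0,0],[0,0,0],12],
])

```text
clock: 27.78
ee_pos: [0.5879, 0.0044, 0.0609]
ee_rot: [3.142, 0.001, 2.953]
wrist_force: [-0.6, -0.1, 6.8]
finger_gap: 0.207
grasp_force: 58.4
```

Emit:
play_rows([
  [[0,0,-0.15],[0,0,0],12],
  [[0,0,-0.3],[0,0,0],12],
  [[0,0,-0.6],[0,0,0],12],
  [[0,0,-1],[0,0,0],12],
  [[0,0,-1],[0,0,0],12],
  [[0,0,-1],[0,0,0],12],
  [[0,0,-0.6],[0,0,0],12],
  [[0,0,-0.3],[0,0,0],12],
  [[0,0,0],[0,0,0],12],
  [[0,0,0],[0,0,0],12],
])

```text
clock: 28.62
ee_pos: [0.5873, 0.0046, 0.1591]
ee_rot: [-3.142, -0.0, 2.953]
wrist_force: [-0.7, -0.5, -1.4]
finger_gap: 0.207
grasp_force: 58.5
```

```bash
python3 go.py .5242 .2765 .071 2.953
```

```text
units at target yaw (x,y,z): [ 5.65 12.76  4.41] turn units: [-0. -0. -0.] clock 28.6167 pos [0.5873 0.0046 0.1591] F [-0.7 -0.5 -1.4]
```

Emit:
play_rows([
  [[0.13,0.3,0],[0,0,0],12],
  [[0.22,0.5,0],[0,0,0],12],
  [[0.31,0.7,0],[0,0,0],12],
  [[0.35,0.8,0],[0,0,0],12],
  [[0.35,0.8,0],[0,0,0],12],
  [[0.35,0.8,0],[0,0,0],12],
  [[0.35,0.8,0],[0,0,0],12],
  [[0.35,0.8,0],[0,0,0],12],
  [[0.35,0.8,0],[0,0,0],12],
  [[0.35,0.8,0],[0,0,0],12],
  [[0.35,0.8,0],[0,0,0],12],
  [[0.35,0.8,0],[0,0,0],12],
  [[0.35,0.8,0],[0,0,0],12],
  [[0.35,0.8,0],[0,0,0],12],
  [[0.35,0.8,0],[0,0,0],12],
  [[0.35,0.8,0],[0,0,0],12],
  [[0.22,0.5,0],[0,0,0],12],
  [[0.17,0.36,0],[0,0,0],12],
  [[0,0,0],[0,0,0],12],
  [[0,0,0],[0,0,0],12],
])

```text
clock: 30.28
ee_pos: [0.5253, 0.2758, 0.1592]
ee_rot: [-3.141, -0.0, 2.953]
wrist_force: [0.6, -0.1, -0.7]
finger_gap: 0.211
grasp_force: 58.5
```

Emit:
play_rows([
  [[0,0,0.4],[0,0,0],12],
  [[0,0,0.8],[0,0,0],12],
  [[0,0,0.8],[0,0,0],12],
  [[0,0,0.6],[0,0,0],12],
  [[0,0,0.4],[0,0,0],12],
  [[0,0,0],[0,0,0],12],
  [[0,0,0],[0,0,0],12],
])

```text
clock: 30.87
ee_pos: [0.5256, 0.2757, 0.0994]
ee_rot: [-3.141, -0.0, 2.952]
wrist_force: [0.6, 0.9, -0.6]
finger_gap: 0.212
grasp_force: 58.5
```

```bash
python3 go.py .5242 .2765 .071 2.953; python3 - <<'E'
from h import *
for n in("scene","top"):
    p,d=robot.grab_frame(n); cv2.imwrite(f"pics/{n}4.png",p[:,:,::-1]); P=cloud(n,d); z=P[...,2]; np.savez(f"pics/{n}4.npz",p=p,d=d)
    hsv=cv2.cvtColor(p,cv2.COLOR_RGB2HSV)
    m=(hsv[...,0]>=5)&(hsv[...,0]<=33)&(hsv[...,1]>150)&(np.hypot(P[...,0]-.524,P[...,1]-.276)<.045)&(z>.04)
    v,u=np.nonzero(m); print(n,m.sum(),(u.mean(),v.mean(),u.min(),u.max(),v.min(),v.max()) if m.sum() else '', P[m].min(0) if m.sum() else '',P[m].max(0) if m.sum() else '')
a=cv2.resize(cv2.imread('pics/scene4.png')[70:180,260:390],None,fx=4,fy=4); cv2.imwrite('pics/c4.png',a)
E
```

```text
units at target yaw (x,y,z): [0.08 0.03 1.42] turn units: [-0.01 -0.   -0.01] clock 30.8667 pos [0.5256 0.2757 0.0994] F [ 0.6  0.9 -0.6]
scene 274 (np.float64(327.2664233576642), np.float64(122.51459854014598), np.int64(319), np.int64(344), np.int64(48), np.int64(135)) [0.51245151 0.23621967 0.05224456] [0.56164117 0.2854536  0.27165085]
top 0
```

View pics/c4.png

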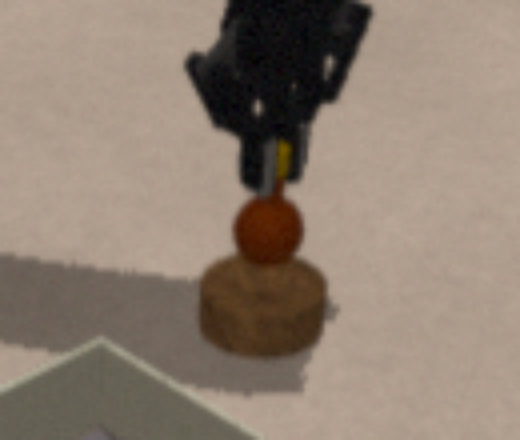

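```bash
python3 - <<'E'
from h import *
p=np.load("pics/scene4.npz")["p"]; hsv=cv2.cvtColor(p,cv2.COLOR_RGB2HSV)
m=((hsv[...,0]<=13)&(hsv[...,1]>200)).astype(np.uint8); m[:117]=0;m[138:]=0;m[:,:310]=0;m[:,345:]=0
c=max(cv2.findContours(m,0,2)[0],key=cv2.contourArea); (u,v),r=cv2.minEnclosingCircle(c); print(u,v,r,cv2.boundingRect(c),onplane("scene",[(u,v)],.0685))
E
```

```text
327.0 126.5 9.708344459533691 (319, 117, 16, 20) [[0.52438761 0.2770443  0.0685    ]]
```

The crop shows the bulb at (268,232) directly over the ring at (264,300), hanging upright. The ray puts the bulb at (.524,.277), on the ring axis.

Emit:
play_rows([
  [[0.05,0.02,0.3],[0,0,0],12],
  [[0,0,0.4],[0,0,0],12],
  [[0,0,0.3],[0,0,0],12],
  [[0,0,0.15],[0,0,0],12],
  [[0,0,0.08],[0,0,0],12],
  [[0,0,0],[0,0,0],12],
  [[0,0,0],[0,0,0],12],
])

```text
clock: 31.55
ee_pos: [0.5246, 0.2767, 0.0749]
ee_rot: [-3.141, 0.0, 2.953]
wrist_force: [0.4, 0.1, -0.6]
finger_gap: 0.209
grasp_force: 58.5
```

Emit:
play_rows([
  [[0,0,0.04],[0,0,0],12],
  [[0,0,0.04],[0,0,0],12],
  [[0,0,0.04],[0,0,0],12],
  [[0,0,0],[0,0,0],12],
  [[0,0,0],[0,0,0],12],
])

```text
clock: 31.97
ee_pos: [0.5245, 0.2767, 0.0725]
ee_rot: [-3.141, -0.0, 2.953]
wrist_force: [0.1, 0.6, -0.5]
finger_gap: 0.212
grasp_force: 58.5
```

Emit:
play_rows([
  [[0,0,0.03],[0,0,0],12],
  [[0,0,0.02],[0,0,0],12],
  [[0,0,0],[0,0,0],12],
  [[0,0,0],[0,0,0],12],
])

```text
clock: 32.3
ee_pos: [0.5245, 0.2766, 0.0715]
ee_rot: [-3.141, -0.0, 2.953]
wrist_force: [-0.7, -0.6, 1.3]
finger_gap: 0.211
grasp_force: 58.6
```

Emit:
play_rows([
  [[0,0,0.015],[0,0,0],12],
  [[0,0,0],[0,0,0],12],
])

```text
clock: 32.47
ee_pos: [0.5247, 0.2766, 0.0715]
ee_rot: [3.141, 0.0, 2.953]
wrist_force: [-1.5, -1.9, 4.6]
finger_gap: 0.209
grasp_force: 58.9
```

Emit:
play_rows([
  [[0,0,0],[0,0,0],18],
  [[0,0,0],[0,0,0],20],
  [[0,0,0],[0,0,0],22],
  [[0,0,0],[0,0,0],25],
  [[0,0,0],[0,0,0],30],
  [[0,0,0],[0,0,0],36],
  [[0,0,0],[0,0,0],45],
  [[0,0,0],[0,0,0],50],
  [[0,0,0],[0,0,0],50],
  [[0,0,-0.3],[0,0,0],50],
  [[0,0,-0.6],[0,0,0],50],
  [[0,0,-1],[0,0,0],50],
  [[0,0,-1],[0,0,0],60],
  [[0,0,-1],[0,0,0],60],
  [[0,0,-1],[0,0,0],60],
  [[0,0,-1],[0,0,0],60],
  [[0,0,-0.6],[0,0,0],60],
  [[0,0,0],[0,0,0],60],
])

```text
clock: 33.97
ee_pos: [0.5256, 0.2772, 0.2046]
ee_rot: [3.138, 0.003, 2.953]
wrist_force: [0.2, -0.9, -0.2]
finger_gap: 0.702
grasp_force: 0.0
```

```bash
python3 go.py .3911 -.2676 .2 2.953; python3 - <<'E'
from h import *
for n in("scene","top"):
    p,d=robot.grab_frame(n); cv2.imwrite(f"pics/{n}5.png",p[:,:,::-1])
a=cv2.resize(cv2.imread('pics/scene5.png')[90:180,260:390],None,fx=4,fy=4); cv2.imwrite('pics/c5.png',a)
E
```

```text
units at target yaw (x,y,z): [  1.5  -28.02   0.23] turn units: [ 0.03  0.03 -0.  ] clock 33.9667 pos [0.5256 0.2772 0.2046] F [ 0.2 -0.9 -0.2]
```

View pics/c5.png

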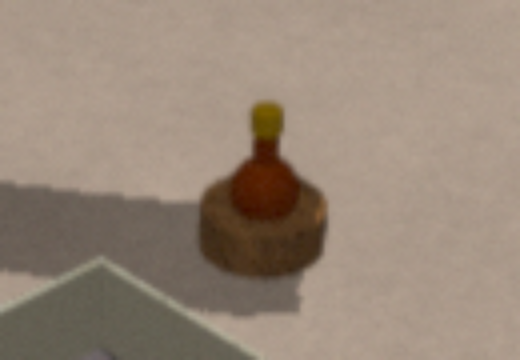

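The flask is seated upright in the ring: stopper at (267,120) above the bulb at (265,187), gripper clear.

Emit:
play_rows([
  [[0,-0.4,0],[0,0,0],60],
  [[0,-0.8,0],[0,0,0],60],
  [[0.1,-1,0],[0,0,0],60],
  [[0.1,-1,0],[0,0,0],60],
  [[0.1,-1,0],[0,0,0],60],
  [[0.1,-1,0],[0,0,0],60],
  [[0.1,-1,0],[0,0,0],60],
  [[0.1,-1,0],[0,0,0],60],
  [[0.1,-1,0],[0,0,0],60],
  [[0.1,-1,0],[0,0,0],60],
  [[0.1,-1,0],[0,0,0],60],
  [[0.1,-1,0],[0,0,0],60],
  [[0.1,-1,0],[0,0,0],60],
  [[0.1,-1,0],[0,0,0],60],
  [[0.1,-1,0],[0,0,0],60],
  [[0.1,-1,0],[0,0,0],60],
  [[0.1,-1,0],[0,0,0],60],
])

```text
clock: 35.48
ee_pos: [0.4326, -0.0379, 0.2006]
ee_rot: [-3.141, -0.001, 2.952]
wrist_force: [-0.0, 0.7, 0.2]
finger_gap: 0.705
grasp_force: 0.0
```

Emit:
play_rows([
  [[0,-1,0],[0,0,0],60],
  [[0,-1,0],[0,0,0],60],
  [[0,-1,0],[0,0,0],60],
  [[0,-1,0],[0,0,0],60],
  [[0,-1,0],[0,0,0],60],
  [[0,-1,0],[0,0,0],60],
  [[0,-1,0],[0,0,0],60],
  [[0,-1,0],[0,0,0],60],
  [[0,-1,0],[0,0,0],60],
  [[0,-1,0],[0,0,0],60],
  [[0,-0.9,0],[0,0,0],60],
  [[0,-0.6,0],[0,0,0],60],
  [[0,-0.3,0],[0,0,0],60],
  [[0,0,0],[0,0,0],60],
  [[0,0,0],[0,0,0],60],
])

```text
clock: 36.73
ee_pos: [0.3893, -0.2675, 0.2009]
ee_rot: [3.141, -0.001, 2.952]
wrist_force: [0.4, 0.2, 0.2]
finger_gap: 0.698
grasp_force: 0.0
```

```bash
python3 go.py .3908 -.2675 .1075 2.953; python3 - <<'E'
from h import *
p,d=robot.grab_frame("scene"); q=cv2.imread('pics/top3.png')[:,:,::-1].copy()
P=cloud("scene",d)
for k in("green","red","blue"):
    c,st,m=blob(q,k,(360,185,455,335)); print(k,onplane("top",[c],.1345).round(4))
    c,st,m=blob(p,k,(60,150,230,300)); T=P[m&(P[...,2]>.13)]; print("  scene",((T.min(0)+T.max(0))/2).round(4) if len(T) else '')
E
```

```text
units at target yaw (x,y,z): [-0.07  0.02  4.67] turn units: [ 0.   -0.01 -0.01] clock 36.7333 pos [ 0.3893 -0.2675  0.2009] F [0.4 0.2 0.2]
green [[ 0.4001 -0.2683  0.1345]]
  scene [ 0.7062 -0.4067  0.3783]
red [[ 0.5493 -0.2747  0.1345]]
  scene [ 0.5479 -0.277   0.1329]
blue [[ 0.4693 -0.271   0.1345]]
  scene [ 0.7449 -0.41    0.3783]
```

Emit:
play_rows([
  [[-0.03,0,0.6],[0,0,0],60],
  [[0,0,1],[0,0,0],60],
  [[0,0,1],[0,0,0],60],
  [[0,0,1],[0,0,0],60],
  [[0,0,0.7],[0,0,0],60],
  [[0,0,0.3],[0,0,0],60],
  [[0,0,0.1],[0,0,0],60],
  [[0,0,0],[0,0,0],60],
  [[0,0,0],[0,0,0],60],
])

```text
clock: 37.53
ee_pos: [0.391, -0.2679, 0.1079]
ee_rot: [-3.141, 0.001, 2.953]
wrist_force: [0.4, 0.2, 0.1]
finger_gap: 0.699
grasp_force: 0.0
```

Emit:
play_rows([
  [[0,0,0],[0,0,0],45],
  [[0,0,0],[0,0,0],40],
  [[0,0,0],[0,0,0],36],
  [[0,0,0],[0,0,0],30],
  [[0,0,0],[0,0,0],25],
  [[0,0,0],[0,0,0],25],
  [[0,0,0],[0,0,0],25],
  [[0,0,0],[0,0,0],25],
])

```text
clock: 38.2
ee_pos: [0.3911, -0.268, 0.1079]
ee_rot: [3.141, 0.001, 2.953]
wrist_force: [-0.5, 2.7, 12.2]
finger_gap: 0.393
grasp_force: 58.6
```

Emit:
play_rows([
  [[0,0,-0.3],[0,0,0],25],
  [[0,0,-0.7],[0,0,0],25],
  [[0,0,-1],[0,0,0],25],
  [[0,0,-1],[0,0,0],25],
  [[0,0,-1],[0,0,0],25],
  [[0,0,-0.8],[0,0,0],25],
  [[0,0,-0.4],[0,0,0],25],
  [[0,0,0],[0,0,0],25],
])

```text
clock: 38.87
ee_pos: [0.3911, -0.268, 0.2126]
ee_rot: [3.142, 0.002, 2.953]
wrist_force: [0.8, -1.0, -3.7]
finger_gap: 0.392
grasp_force: 60.2
```

```bash
python3 go.py .5966 .0643 .11 2.953
```

```text
units at target yaw (x,y,z): [-6.98 18.25  5.13] turn units: [ 0.    0.02 -0.  ] clock 38.8667 pos [ 0.3911 -0.268   0.2126] F [ 0.8 -1.  -3.7]
```

Emit:
play_rows([
  [[0,0.4,0],[0,0,0],25],
  [[0,0.8,0],[0,0,0],25],
  [[0,1,0],[0,0,0],25],
  [[0,1,0],[0,0,0],25],
  [[0,1,0],[0,0,0],25],
  [[0,1,0],[0,0,0],25],
  [[0,1,0],[0,0,0],25],
  [[-0.3,1,0],[0,0,0],25],
  [[-0.6,1,0],[0,0,0],25],
  [[-0.8,1,0],[0,0,0],25],
  [[-0.8,1,0],[0,0,0],25],
  [[-0.8,1,0],[0,0,0],25],
  [[-0.8,1,0],[0,0,0],25],
  [[-0.8,1,0],[0,0,0],25],
  [[-0.8,1,0],[0,0,0],25],
  [[-0.6,1,0],[0,0,0],25],
  [[-0.3,1,0],[0,0,0],25],
  [[-0.1,1,0],[0,0,0],25],
  [[-0.1,0.7,0],[0,0,0],25],
  [[0,0.3,0],[0,0,0],25],
])

```text
clock: 40.53
ee_pos: [0.5922, 0.0667, 0.2097]
ee_rot: [-3.141, -0.002, 2.955]
wrist_force: [-0.9, -0.4, -3.3]
finger_gap: 0.39
grasp_force: 60.3
```

Emit:
play_rows([
  [[-0.5,0,0],[0,0,0],25],
  [[-0.4,0,0],[0,0,0],25],
  [[0,0,0],[0,0,0],25],
  [[0,0,0],[0,0,0],25],
  [[0,0,0],[0,0,0],25],
])

```text
clock: 40.95
ee_pos: [0.6099, 0.0599, 0.2111]
ee_rot: [-3.141, -0.0, 2.951]
wrist_force: [-0.1, -0.4, -3.5]
finger_gap: 0.391
grasp_force: 60.4
```

```bash
python3 go.py .5966 .0643 .111 2.953
```

```text
units at target yaw (x,y,z): [0.69 0.09 5.  ] turn units: [-0.   -0.   -0.02] clock 40.95 pos [0.6099 0.0599 0.2111] F [-0.1 -0.4 -3.5]
```

Emit:
play_rows([
  [[0.4,0.05,0],[0,0,0],25],
  [[0.32,0.04,0],[0,0,0],25],
  [[0,0,0.6],[0,0,0],25],
  [[0,0,1],[0,0,0],25],
  [[0,0,1],[0,0,0],25],
  [[0,0,0.8],[0,0,0],25],
  [[0,0,0.5],[0,0,0],25],
  [[0,0,0],[0,0,0],25],
  [[0,0,0],[0,0,0],25],
])

```text
clock: 41.7
ee_pos: [0.5962, 0.0652, 0.1331]
ee_rot: [-3.141, -0.0, 2.953]
wrist_force: [-0.6, -0.4, -3.4]
finger_gap: 0.386
grasp_force: 60.4
```

```bash
python3 go.py .5966 .0643 .111 2.953
```

```text
units at target yaw (x,y,z): [-0.03 -0.04  1.11] turn units: [-0. -0. -0.] clock 41.7 pos [0.5962 0.0652 0.1331] F [-0.6 -0.4 -3.4]
```

Emit:
play_rows([
  [[-0.02,-0.04,0.4],[0,0,0],25],
  [[0,0,0.35],[0,0,0],25],
  [[0,0,0.2],[0,0,0],25],
  [[0,0,0.07],[0,0,0],25],
  [[0,0,0],[0,0,0],25],
  [[0,0,0],[0,0,0],25],
])

```text
clock: 42.2
ee_pos: [0.5967, 0.0644, 0.113]
ee_rot: [-3.142, 0.0, 2.953]
wrist_force: [-0.2, -0.1, -3.2]
finger_gap: 0.386
grasp_force: 60.4
```

Emit:
play_rows([
  [[0,0,0.05],[0,0,0],25],
  [[0,0,0.04],[0,0,0],25],
  [[0,0,0],[0,0,0],25],
  [[0,0,0],[0,0,0],25],
])

```text
clock: 42.53
ee_pos: [0.5966, 0.0644, 0.1111]
ee_rot: [-3.142, 0.0, 2.953]
wrist_force: [0.4, -0.2, -3.1]
finger_gap: 0.39
grasp_force: 60.5
```

Emit:
play_rows([
  [[0,0,0.04],[0,0,0],25],
  [[0,0,0],[0,0,0],25],
  [[0,0,0],[0,0,0],25],
])

```text
clock: 42.78
ee_pos: [0.5971, 0.0644, 0.111]
ee_rot: [3.141, 0.001, 2.953]
wrist_force: [-2.2, 0.3, 8.1]
finger_gap: 0.393
grasp_force: 61.7
```

Contact. Release, then go for blue.

Emit:
play_rows([
  [[0,0,-0.02],[0,0,0],25],
  [[0,0,0],[0,0,0],32],
  [[0,0,0],[0,0,0],40],
  [[0,0,0],[0,0,0],48],
  [[0,0,0],[0,0,0],60],
  [[0,0,0],[0,0,0],60],
  [[0,0,0],[0,0,0],60],
  [[0,0,-0.5],[0,0,0],60],
  [[0,0,-1],[0,0,0],60],
  [[0,0,-1],[0,0,0],60],
  [[0,0,-1],[0,0,0],60],
  [[0,0,-0.8],[0,0,0],60],
  [[0,0,0],[0,0,0],60],
])

```text
clock: 43.87
ee_pos: [0.598, 0.0643, 0.2006]
ee_rot: [3.14, 0.004, 2.953]
wrist_force: [0.2, 0.1, 2.0]
finger_gap: 0.699
grasp_force: 0.0
```

```bash
python3 go.py .4701 -.2727 .1065 2.953
```

```text
units at target yaw (x,y,z): [  3.12 -17.75   4.7 ] turn units: [ 0.02  0.04 -0.  ] clock 43.8667 pos [0.598  0.0643 0.2006] F [0.2 0.1 2. ]
```

Emit:
play_rows([
  [[0.15,-0.4,0],[0,0,0],60],
  [[0.15,-0.7,0],[0,0,0],60],
  [[0.15,-1,0],[0,0,0],60],
  [[0.15,-1,0],[0,0,0],60],
  [[0.15,-1,0],[0,0,0],60],
  [[0.15,-1,0],[0,0,0],60],
  [[0.15,-1,0],[0,0,0],60],
  [[0.15,-1,0],[0,0,0],60],
  [[0.15,-1,0],[0,0,0],60],
  [[0.15,-1,0],[0,0,0],60],
  [[0.15,-1,0],[0,0,0],60],
  [[0.15,-1,0],[0,0,0],60],
  [[0.15,-1,0],[0,0,0],60],
  [[0.15,-1,0],[0,0,0],60],
  [[0.15,-1,0],[0,0,0],60],
  [[0.15,-1,0],[0,0,0],60],
  [[0.15,-1,0],[0,0,0],60],
  [[0.15,-0.8,0],[0,0,0],60],
  [[0.2,-0.5,0],[0,0,0],60],
  [[0.15,-0.3,0],[0,0,0],60],
])

```text
clock: 45.53
ee_pos: [0.4684, -0.2734, 0.1962]
ee_rot: [-3.141, -0.001, 2.95]
wrist_force: [-0.2, 0.4, -0.4]
finger_gap: 0.699
grasp_force: 0.0
```

Emit:
play_rows([
  [[0,0,0.6],[0,0,0],60],
  [[0,0,0.6],[0,0,0],60],
  [[0,0,0],[0,0,0],60],
  [[0,0,0],[0,0,0],60],
])

```text
clock: 45.87
ee_pos: [0.4701, -0.2708, 0.1715]
ee_rot: [3.141, -0.002, 2.954]
wrist_force: [1.3, -0.3, -0.0]
finger_gap: 0.705
grasp_force: 0.0
```

```bash
python3 go.py .4701 -.2727 .1065 2.953
```

```text
units at target yaw (x,y,z): [-0.02 -0.09  3.25] turn units: [ 0.   -0.02  0.01] clock 45.8667 pos [ 0.4701 -0.2708  0.1715] F [ 1.3 -0.3 -0. ]
```

Emit:
play_rows([
  [[0,-0.06,0.7],[0,0,0],60],
  [[0,0,1],[0,0,0],60],
  [[0,0,1],[0,0,0],60],
  [[0,0,0.4],[0,0,0],60],
  [[0,0,0.15],[0,0,0],60],
  [[0,0,0],[0,0,0],60],
  [[0,0,0],[0,0,0],45],
  [[0,0,0],[0,0,0],40],
  [[0,0,0],[0,0,0],36],
  [[0,0,0],[0,0,0],30],
  [[0,0,0],[0,0,0],25],
  [[0,0,0],[0,0,0],25],
  [[0,0,0],[0,0,0],25],
  [[0,0,0],[0,0,0],25],
])

```text
clock: 47.03
ee_pos: [0.4707, -0.2732, 0.1087]
ee_rot: [-3.142, 0.002, 2.953]
wrist_force: [-1.6, 2.1, 9.0]
finger_gap: 0.392
grasp_force: 58.9
```

Emit:
play_rows([
  [[0,0,-0.3],[0,0,0],25],
  [[0,0,-0.7],[0,0,0],25],
  [[0,0,-1],[0,0,0],25],
  [[0,0,-1],[0,0,0],25],
  [[0,0,-1],[0,0,0],25],
  [[0,0,-0.8],[0,0,0],25],
  [[0,0,-0.4],[0,0,0],25],
  [[0,0,0],[0,0,0],25],
])

```text
clock: 47.7
ee_pos: [0.4705, -0.2733, 0.2133]
ee_rot: [-3.141, 0.003, 2.953]
wrist_force: [0.8, -0.5, -2.8]
finger_gap: 0.388
grasp_force: 60.0
```

```bash
python3 go.py .5365 .0164 .11 2.953
```

```text
units at target yaw (x,y,z): [-0.52 14.85  5.16] turn units: [-0.    0.03 -0.  ] clock 47.7 pos [ 0.4705 -0.2733  0.2133] F [ 0.8 -0.5 -2.8]
```

Emit:
play_rows([
  [[-0.03,0.4,0],[0,0,0],25],
  [[-0.03,0.8,0],[0,0,0],25],
  [[-0.03,1,0],[0,0,0],25],
  [[-0.03,1,0],[0,0,0],25],
  [[-0.03,1,0],[0,0,0],25],
  [[-0.03,1,0],[0,0,0],25],
  [[-0.03,1,0],[0,0,0],25],
  [[-0.03,1,0],[0,0,0],25],
  [[-0.03,1,0],[0,0,0],25],
  [[-0.03,1,0],[0,0,0],25],
  [[-0.03,1,0],[0,0,0],25],
  [[-0.03,1,0],[0,0,0],25],
  [[-0.03,1,0],[0,0,0],25],
  [[-0.03,1,0],[0,0,0],25],
  [[-0.03,0.9,0],[0,0,0],25],
  [[-0.03,0.5,0],[0,0,0],25],
  [[0,0.25,0],[0,0,0],25],
  [[0,0,0],[0,0,0],25],
  [[0,0,0],[0,0,0],25],
  [[0,0,0],[0,0,0],25],
])

```text
clock: 49.37
ee_pos: [0.5349, 0.0157, 0.2115]
ee_rot: [-3.141, -0.0, 2.951]
wrist_force: [0.0, -0.2, -3.0]
finger_gap: 0.389
grasp_force: 60.1
```

Emit:
play_rows([
  [[0,0,0.6],[0,0,0],25],
  [[0,0,1],[0,0,0],25],
  [[0,0,1],[0,0,0],25],
  [[0,0,0.8],[0,0,0],25],
  [[0,0,0.4],[0,0,0],25],
  [[0,0,0],[0,0,0],25],
  [[0,0,0],[0,0,0],25],
])

```text
clock: 49.95
ee_pos: [0.5352, 0.0164, 0.1356]
ee_rot: [-3.141, -0.0, 2.952]
wrist_force: [-0.2, -0.1, -1.8]
finger_gap: 0.389
grasp_force: 60.1
```

```bash
python3 go.py .5365 .0164 .1117 2.953
```

```text
units at target yaw (x,y,z): [-0.06  0.01  1.2 ] turn units: [-0.   -0.   -0.01] clock 49.95 pos [0.5352 0.0164 0.1356] F [-0.2 -0.1 -1.8]
```

Emit:
play_rows([
  [[-0.06,0,0.4],[0,0,0],25],
  [[0,0,0.4],[0,0,0],25],
  [[0,0,0.25],[0,0,0],25],
  [[0,0,0.1],[0,0,0],25],
  [[0,0,0],[0,0,0],25],
  [[0,0,0],[0,0,0],25],
])

```text
clock: 50.45
ee_pos: [0.5364, 0.0166, 0.1127]
ee_rot: [-3.141, 0.0, 2.953]
wrist_force: [0.5, -0.3, -3.8]
finger_gap: 0.388
grasp_force: 60.4
```

Emit:
play_rows([
  [[0,0,0.05],[0,0,0],25],
  [[0,0,0],[0,0,0],25],
  [[0,0,0],[0,0,0],25],
])

```text
clock: 50.7
ee_pos: [0.5364, 0.0167, 0.1118]
ee_rot: [3.142, 0.0, 2.953]
wrist_force: [-0.3, 0.9, -2.0]
finger_gap: 0.391
grasp_force: 60.4
```

Emit:
play_rows([
  [[0,0,0.04],[0,0,0],25],
  [[0,0,0],[0,0,0],25],
  [[0,0,0],[0,0,0],25],
])

```text
clock: 50.95
ee_pos: [0.537, 0.0167, 0.1117]
ee_rot: [3.141, 0.001, 2.953]
wrist_force: [-3.2, -0.1, 12.4]
finger_gap: 0.387
grasp_force: 61.7
```

Emit:
play_rows([
  [[0,0,-0.03],[0,0,0],25],
  [[0,0,0],[0,0,0],32],
  [[0,0,0],[0,0,0],40],
  [[0,0,0],[0,0,0],48],
  [[0,0,0],[0,0,0],60],
  [[0,0,0],[0,0,0],60],
  [[0,0,0],[0,0,0],60],
  [[0,0,-0.5],[0,0,0],60],
  [[0,0,-1],[0,0,0],60],
  [[0,0,-1],[0,0,0],60],
  [[0,0,-1],[0,0,0],60],
  [[0,0,-0.8],[0,0,0],60],
  [[0,0,0],[0,0,0],60],
])

```text
clock: 52.03
ee_pos: [0.5377, 0.0165, 0.201]
ee_rot: [3.14, 0.004, 2.952]
wrist_force: [0.1, -0.6, -0.5]
finger_gap: 0.701
grasp_force: 0.0
```

```bash
python3 go.py .551 -.277 .107 2.953
```

```text
units at target yaw (x,y,z): [ -3.4  -14.29   4.7 ] turn units: [ 0.02  0.04 -0.01] clock 52.0333 pos [0.5377 0.0165 0.201 ] F [ 0.1 -0.6 -0.5]
```

Emit:
play_rows([
  [[-0.2,-0.4,0],[0,0,0],60],
  [[-0.22,-0.7,0],[0,0,0],60],
  [[-0.22,-1,0],[0,0,0],60],
  [[-0.22,-1,0],[0,0,0],60],
  [[-0.22,-1,0],[0,0,0],60],
  [[-0.22,-1,0],[0,0,0],60],
  [[-0.22,-1,0],[0,0,0],60],
  [[-0.22,-1,0],[0,0,0],60],
  [[-0.22,-1,0],[0,0,0],60],
  [[-0.22,-1,0],[0,0,0],60],
  [[-0.22,-1,0],[0,0,0],60],
  [[-0.22,-1,0],[0,0,0],60],
  [[-0.22,-1,0],[0,0,0],60],
  [[-0.22,-1,0],[0,0,0],60],
  [[-0.22,-0.7,0],[0,0,0],60],
  [[-0.1,-0.45,0],[0,0,0],60],
  [[0,0,0.6],[0,0,0],60],
  [[0,0,0.6],[0,0,0],60],
  [[0,0,0],[0,0,0],60],
  [[0,0,0],[0,0,0],60],
])

```text
clock: 53.7
ee_pos: [0.5489, -0.2747, 0.1721]
ee_rot: [3.141, -0.002, 2.954]
wrist_force: [0.3, 0.3, -0.9]
finger_gap: 0.703
grasp_force: 0.0
```

```bash
python3 go.py .551 -.277 .107 2.953
```

```text
units at target yaw (x,y,z): [-0.13 -0.09  3.26] turn units: [ 0.01 -0.02  0.01] clock 53.7 pos [ 0.5489 -0.2747  0.1721] F [ 0.3  0.3 -0.9]
```

Emit:
play_rows([
  [[-0.08,-0.06,0.7],[0,0,0],60],
  [[0,0,1],[0,0,0],60],
  [[0,0,1],[0,0,0],60],
  [[0,0,0.4],[0,0,0],60],
  [[0,0,0.15],[0,0,0],60],
  [[0,0,0],[0,0,0],60],
  [[0,0,0],[0,0,0],45],
  [[0,0,0],[0,0,0],40],
  [[0,0,0],[0,0,0],36],
  [[0,0,0],[0,0,0],30],
  [[0,0,0],[0,0,0],25],
  [[0,0,0],[0,0,0],25],
  [[0,0,0],[0,0,0],25],
  [[0,0,0],[0,0,0],25],
])

```text
clock: 54.87
ee_pos: [0.5513, -0.2775, 0.1096]
ee_rot: [3.141, 0.002, 2.953]
wrist_force: [-1.0, 2.1, 9.0]
finger_gap: 0.384
grasp_force: 59.1
```

Emit:
play_rows([
  [[0,0,-0.3],[0,0,0],25],
  [[0,0,-0.7],[0,0,0],25],
  [[0,0,-1],[0,0,0],25],
  [[0,0,-1],[0,0,0],25],
  [[0,0,-1],[0,0,0],25],
  [[0,0,-0.8],[0,0,0],25],
  [[0,0,-0.4],[0,0,0],25],
  [[0,0,0],[0,0,0],25],
])

```text
clock: 55.53
ee_pos: [0.5512, -0.2779, 0.2148]
ee_rot: [-3.141, 0.003, 2.953]
wrist_force: [1.1, 0.0, -4.0]
finger_gap: 0.388
grasp_force: 60.0
```

```bash
python3 go.py .574 -.053 .11 2.953
```

```text
units at target yaw (x,y,z): [ 0.99 11.26  5.24] turn units: [-0.    0.03 -0.  ] clock 55.5333 pos [ 0.5512 -0.2779  0.2148] F [ 1.1  0.  -4. ]
```

Emit:
play_rows([
  [[0,0.4,0],[0,0,0],25],
  [[0.09,0.7,0],[0,0,0],25],
  [[0.1,1,0],[0,0,0],25],
  [[0.1,1,0],[0,0,0],25],
  [[0.1,1,0],[0,0,0],25],
  [[0.1,1,0],[0,0,0],25],
  [[0.1,1,0],[0,0,0],25],
  [[0.1,1,0],[0,0,0],25],
  [[0.1,1,0],[0,0,0],25],
  [[0.1,1,0],[0,0,0],25],
  [[0.1,1,0],[0,0,0],25],
  [[0.1,0.7,0],[0,0,0],25],
  [[0,0.45,0],[0,0,0],25],
  [[0,0,0],[0,0,0],25],
  [[0,0,0],[0,0,0],25],
  [[0,0,0],[0,0,0],25],
])

```text
clock: 56.87
ee_pos: [0.5711, -0.0534, 0.2121]
ee_rot: [-3.141, -0.0, 2.952]
wrist_force: [-0.2, -0.2, -3.7]
finger_gap: 0.39
grasp_force: 60.1
```

Emit:
play_rows([
  [[0,0,0.6],[0,0,0],25],
  [[0,0,1],[0,0,0],25],
  [[0,0,1],[0,0,0],25],
  [[0,0,0.8],[0,0,0],25],
  [[0,0,0.4],[0,0,0],25],
  [[0,0,0],[0,0,0],25],
  [[0,0,0],[0,0,0],25],
])

```text
clock: 57.45
ee_pos: [0.5714, -0.0529, 0.1364]
ee_rot: [-3.141, -0.0, 2.952]
wrist_force: [0.1, -0.8, -1.6]
finger_gap: 0.391
grasp_force: 60.2
```

```bash
python3 go.py .574 -.053 .1125 2.953
```

```text
units at target yaw (x,y,z): [-0.13  0.02  1.19] turn units: [-0.   -0.   -0.01] clock 57.45 pos [ 0.5714 -0.0529  0.1364] F [ 0.1 -0.8 -1.6]
```

Emit:
play_rows([
  [[-0.12,0,0.4],[0,0,0],25],
  [[0,0,0.4],[0,0,0],25],
  [[0,0,0.25],[0,0,0],25],
  [[0,0,0.1],[0,0,0],25],
  [[0,0,0],[0,0,0],25],
  [[0,0,0],[0,0,0],25],
])

```text
clock: 57.95
ee_pos: [0.5738, -0.0529, 0.1135]
ee_rot: [-3.141, 0.0, 2.953]
wrist_force: [-0.3, 0.9, -3.6]
finger_gap: 0.391
grasp_force: 60.4
```

Emit:
play_rows([
  [[0,0,0.05],[0,0,0],25],
  [[0,0,0],[0,0,0],25],
  [[0,0,0],[0,0,0],25],
])

```text
clock: 58.2
ee_pos: [0.5739, -0.0528, 0.1126]
ee_rot: [3.142, 0.0, 2.953]
wrist_force: [-0.5, 0.4, -1.9]
finger_gap: 0.391
grasp_force: 60.6
```

Emit:
play_rows([
  [[0,0,0.03],[0,0,0],25],
  [[0,0,0],[0,0,0],25],
  [[0,0,0],[0,0,0],25],
])

```text
clock: 58.45
ee_pos: [0.5743, -0.0529, 0.1126]
ee_rot: [3.141, 0.001, 2.953]
wrist_force: [-1.6, 1.8, 7.5]
finger_gap: 0.389
grasp_force: 61.6
```

Emit:
play_rows([
  [[0,0,-0.02],[0,0,0],25],
  [[0,0,0],[0,0,0],32],
  [[0,0,0],[0,0,0],40],
  [[0,0,0],[0,0,0],48],
  [[0,0,0],[0,0,0],60],
  [[0,0,0],[0,0,0],60],
  [[0,0,0],[0,0,0],60],
  [[0,0,-0.5],[0,0,0],60],
  [[0,0,-1],[0,0,0],60],
  [[0,0,-1],[0,0,0],60],
  [[0,0,-1],[0,0,0],60],
  [[0,0,-1],[0,0,0],60],
  [[0,0,-0.5],[0,0,0],60],
  [[0,0,0],[0,0,0],60],
])

```text
clock: 59.62
ee_pos: [0.5747, -0.0529, 0.2148]
ee_rot: [3.141, 0.003, 2.953]
wrist_force: [-0.2, -0.4, -0.3]
finger_gap: 0.705
grasp_force: 0.0
```

Emit:
play_rows([
  [[0.3,-0.4,0],[0,0,0],60],
  [[0.5,-0.7,0],[0,0,0],60],
  [[0.5,-1,0],[0,0,0],60],
  [[0.5,-1,0],[0,0,0],60],
  [[0.5,-1,0],[0,0,0],60],
  [[0.5,-1,0],[0,0,0],60],
  [[0.5,-1,0],[0,0,0],60],
  [[0.5,-1,0],[0,0,0],60],
  [[0.5,-1,0],[0,0,0],60],
  [[0.5,-1,0],[0,0,0],60],
  [[0.5,-1,0],[0,0,0],60],
  [[0.5,-1,0],[0,0,0],60],
  [[0.3,-0.7,0],[0,0,0],60],
  [[0.2,-0.4,0],[0,0,0],60],
  [[0,0,0],[0,0,0],60],
  [[0,0,0],[0,0,0],60],
])

```text
clock: 60.95
ee_pos: [0.404, -0.2684, 0.2117]
ee_rot: [3.141, -0.001, 2.952]
wrist_force: [0.5, -0.4, 0.3]
finger_gap: 0.704
grasp_force: 0.0
```

```bash
python3 - <<'E'
from h import *
for n in("scene","top"):
    p,d=robot.grab_frame(n); cv2.imwrite(f"pics/{n}9.png",p[:,:,::-1]); P=cloud(n,d); o=np.load(f"pics/{n}0.npz"); Po=cloud(n,o["d"])
    bx=dict(scene=(200,130,335,230),top=(222,170,335,258))[n]
    for k in("green","red","blue"):
        r=[]
        for q,Q in((o["p"],Po),(p,P)):
            c,st,m=blob(q,k,bx); r.append(onplane(n,[c],.138 if n=="top" else .127)[0])
        print(n,k,'before',r[0].round(4),'shift mm',((r[1]-r[0])*1000).round(1))
    z=P[...,2]; m=(np.hypot(P[...,0]-.5243,P[...,1]-.2763)<.02)&(z>.085); T=P[m]; print("stopper",T.max(0).round(4),T.mean(0).round(4),len(T))
cv2.imwrite('pics/c9.png',np.hstack([cv2.imread('pics/scene9.png')[60:340,190:460],cv2.imread('pics/top9.png')[60:340,110:450]]))
print(robot.state()["clock"])
E
```

```text
scene green before [0.5962 0.0608 0.127 ] shift mm [0.1 0.9 0. ]
scene red before [ 0.5723 -0.0533  0.127 ] shift mm [-0.5  0.9  0. ]
scene blue before [0.5355 0.0145 0.127 ] shift mm [-0.8  1.2  0. ]
stopper [0.5326 0.2871 0.0971] [0.5238 0.2733 0.0921] 56
top green before [0.5958 0.0639 0.138 ] shift mm [-0.2  0.7  0. ]
top red before [ 0.5726 -0.0519  0.138 ] shift mm [-0.6  1.   0. ]
top blue before [0.5354 0.0166 0.138 ] shift mm [-0.7  1.1  0. ]
stopper [0.5328 0.2864 0.0984] [0.5233 0.2752 0.0948] 103
61.05
```

View pics/c9.png

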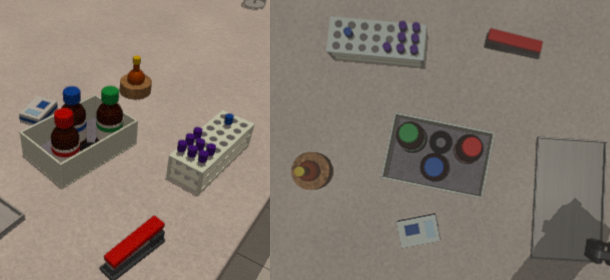

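All three bottles are back within about 1 mm of where they started (top view: green (408,133), red (469,147), blue (434,167)). The flask stands upright in the ring at (311,171), and the bystanders look unmoved.

```bash
python3 -c "
from plant import robot
print(robot.job_done())"
```

```text
the job is handed in; nothing more can be done
None
```

The job is handed in at about 61 s: all three bottles are back within about 1.3 mm of their starting places, the flask sits upright in the cork ring, and nothing was dropped or tipped.

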